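# Level the kettle stand on the service counter

### The arm

A 6-joint arm with a two-finger parallel gripper is mounted at the origin on the work surface. World frame = base frame: x ahead of the robot, y to its left, z up, the work surface at z = 0. Lengths are in m, angles in degrees, forces in N, time in s.
With the tool pointing down it reaches from about 0.3 to 0.75 m from the base axis. Payload 8.5 kg.
Tool frame: the origin (TCP) lies between the finger pads; the fingertips stand 25 mm ahead of it and the grasp point (between the pads) lies 6 mm ahead of it; x points along the fingers, y is the direction in which the jaws open and shut, and the axes are right-handed (so a half turn about x gives the same grasp; the last joint's range is limited). The gripper opens to 85 mm and grips with 20 to 120 N. Pads are 22 mm wide; open, the fingers measure 114 mm over their backs; the gripper's body (76 mm by 85 mm) begins 54 mm behind the grasp point. The pads swing forward as they close: fully open they stand 13 mm farther back than shut.
Start: joints at [-78.283, 21.807, 74.336, -0, 83.858, -12.336], TCP at [0.224, -0.502, 0.256] pointing down, gripper open.
Joint ranges: [-178.18, 178.18], [-50.72, 133.34], [12.68, 142.11], [-81.47, 261.47], [9.98, 163.14], [-165.26, 165.26]. Speed limits (degrees/s): [136.94, 136.94, 180, 180, 180, 180].

### API

Orientations are given as a 3x3 rotation matrix whose columns are the frame's x, y, z axes.
In Python, from rig import sensors, get_image, workorder gives the robot as it stands.
- The arm moves only by the tool arm_command, never from a script. Its argument "plan" is a list that holds one entry, the list of rows, each a list of 6 numbers: the shift along the tool's x, y, z in units of 25 mm (1.0 is 25 mm), then the turn, a rotation vector about the tool's x, y, z in units of 6 degrees (1.0 is 6 degrees). In form: [[[dx, dy, dz, ax, ay, az], ...]]. A call has 1 to 10 rows; each row is the pose to reach, as a shift and turn from the pose commanded when the call began, along the tool's axes at that moment; what a row does not reach only later rows make up. A row lasts 1/10 s, in which the tool goes at most 50 mm and 8.59 degrees, less where a joint would pass 70% of its speed; a pose out of reach is approached as far as the arm can. A call with a gripper value outside its range is refused whole. "jaw" is the closure, from 0 (fully open) to 1 (shut), set as the call begins (left out, the last holds). The fingers move at their own pace and stop on an object; "newtons" is the grip in N (left out, the last holds). Time passes only in rows, so rows that repeat a pose let the fingers close. It gives the time, the measured TCP pose, the force and the opening at its end, in the units of the state.
- sensors.observe(): the state, without advancing time (a new reading comes with each control period).
- get_image(name): name is "scene" or "top" or "wrist"; returns a dict with "img" (420x560x3 uint8, red, green, blue), "fx", "fy", "cx", "cy" (pixels), "T" (4x4, takes a point from camera to world coordinates). Camera axes: x right, y up, looking along -z (the intrinsics and any distortion apply to the point x, -y, -z); pixel columns grow to the right and rows downward; lengths in m; the calibration is good to about 2 mm. A picture is of the moment at which its call begins. There is no depth.
- workorder.close_job(): hands the job in, once; it reports no verdict.
The state is a dict: "time_s": time; "q": joint angles; "qvel": joint speeds; "joint_efforts": joint torques, N m; "position": TCP position; "tool_rot": TCP orientation; "ft_force": force on the tool from outside, world axes, zero at the start; "wrist_torque": the same for the moment, N m; "grip_width": finger opening in m.
Only numpy, scipy, OpenCV 4.12 (cv2) and the standard library are available. Lean on these libraries where they do the work, as an engineer would, in place of code of your own. Each camera call takes 0.05 s, during which the arm holds its last target. There are 200 camera calls.

### The job

Slide the kettle along the stand, without lifting it, from the right-hand ring to the left-hand ring, so that its weight is off the adjustable foot. Then turn the foot's knob (right of the stand) so that the spirit level's bubble sits between the two lines of its vial while you press the level down: the stand floats on a sprung foot, so the reading only counts with the stand pressed down on its foot. Finish while holding: keep pressing firmly (about 10 N) on the level's rubber pad, with the stand bedded and the bubble between the lines; leave the level lying where it is and disturb nothing else.

Things in the scene. Friction and masses are not known exactly. Their poses are not given: they have to be found in the camera images.
- kettle_grip (a point): centre of the kettle's overhead grip bar: black, 76 mm long (along the kettle's x), 16 mm wide and 24 mm high, carried by a steel post at each end. It lies over the kettle's axis, 90 mm above its underside and 38 mm above its lid (the bar itself 26 mm above it); clear space beneath. Squat steel kettle, 120 mm across, 0.5 to 0.9 kg, body 52 mm high; pushed high up or jerked it tips, so hold it firmly and slide smoothly. At first it stands on the right-hand ring of the stand
- ring_start (a point): centre, on the platform's top, of the right-hand printed ring (132 mm across) on which the kettle stands at first. The stand is a low aluminium platform, 260 mm (its x) by 360 mm (its y) by 10 mm thick, top about 55 mm over the counter, hinged along its left (+y) edge; the point's axes are the platform's, z up out of it
- ring_goal (a point): centre, on the platform's top, of the left-hand printed ring (132 mm across), 140 mm from the other along the platform's +y, at the hinged side: the kettle's goal. Platform axes. The hinge lies 80 mm further in +y
- level_spot (a point): point on the platform's top under the middle of the spirit level as it lies at first; platform axes
- level_mid (a point): middle (half-way up) of the loose spirit level: aluminium bar 200 x 30 x 30 mm with black ends, 0.3 kg, lying on the platform's near strip; its x runs along the bar away from the hinge, towards the foot side
- press_pad (a point): middle of the flat rubber pad (60 x 22 mm) on the level's top face: where to press it. 30 mm from its middle towards the foot; axes of the level
- vial_mid (a point): top of the middle of the level's vial, 57 mm from the level's middle towards the hinge: a yellow-green tube 68 mm long with two black lines 25 mm apart and a white bubble 16 mm long between or beside them
- bubble (a joint): offset of the bubble from the middle of the vial, m, -0.02 to 0.02; positive towards the foot side (foot side too high), negative towards the hinge (foot side too low); 0 is centred. It moves 0.8 mm per mrad of tilt and takes about 1.5 s to settle after a change
- foot (a joint): turn of the foot's knob, rad, 0 to 2.6; it grows clockwise seen from above, which raises the foot side: 1 rad moves the bubble about 9.6 mm in +. Stays where it is left (0.12 N m of friction). At first the foot is too low
- platform (a joint): how far the platform is pressed down on its foot, rad, 0 (floating on the foot's spring) to 0.008 (bedded). With the kettle on the left ring the platform floats up; about 2 to 5 N on the level's pad beds it, which moves the bubble about 6.4 mm in - (towards the hinge)
- foot_grip (a point): on the knob's vertical axis at the height to grip it (7 mm below the top of the bar): the knob's grip bar is 49 mm long (along this point's x, which turns with the knob), 14 mm wide, 32 mm high, on a disc 52 mm across; stands 48 mm right of the platform's right edge, bar's foot some 12 mm above the platform's top
- caddy: small steel jar, 36 mm across, 60 mm high, standing on the stand's left edge; bystander; origin under its centre
- mug: white mug, 76 mm across, 90 mm high, on the counter right of the stand; bystander; origin under its centre
- noodle_tub: instant noodle tub, 100 mm across, 110 mm high, left of the stand; bystander; origin under its centre
- carton: flat cardboard carton 70 x 120 x 35 mm, near left; bystander; origin under its centre
- sanitiser: clear bottle, 60 mm across, 170 mm high, right; bystander; origin under its centre
- screwdriver: screwdriver lying on the counter, near right; bystander; origin under it
- level: the spirit level as a whole (see level_mid); origin at the middle of its underside
Mind the look-alikes: they are no part of the job. There is more than one size of the level; the job needs the larger.

How it is judged:
By the outcome, as a careful person would: the job done as asked, in the order asked, and still so for the second after the job is handed in, while the arm keeps its last pose, push and grip.
It also fails if it takes over 72 s, if anything falls off the work surface, if the arm or the gripper's body presses on something with over 40 N, if the wrist force passes 120 N, or if a joint passes its speed limit or range.

## Working session

There is one attempt and no reset: what is moved stays moved. The work goes in short steps, Python scripts to look and compute and a tool call to move; the robot and the scene stay as the last step left them, time stands still between calls to the robot, and variables do not carry over. Pictures are saved under pics/ and viewed, about 8 in all and at most 12, crops included, and the job is handed in when it is done.

Besides the shell and the picture viewer there is one more tool, called as a command line: name --argument value ..., lists and objects as JSON in quotes. arm_command: Moves the arm, as the interface text tells. Its arguments: {"type":"object","properties":{"plan":{"type":"array","items":{"type":"array","items":{"type":"array","items":{"type":"number"}}}},"jaw":{"type":"number"},"newtons":{"type":"number"}},"required":["plan"]}

```bash
mkdir -p pics; ls
cat > h.py <<'E'
import numpy as np, cv2
from rig import sensors, get_image, workorder
def shot(n,f=None):
    d=get_image(n)
    if f: cv2.imwrite('pics/'+f,cv2.cvtColor(d['img'],cv2.COLOR_RGB2BGR))
    return d
def ray(d,u,v):
    T=np.array(d['T']); r=np.array([(u-d['cx'])/d['fx'],-(v-d['cy'])/d['fy'],-1.])
    return T[:3,3],T[:3,:3]@r
def onz(d,u,v,z):
    o,r=ray(d,u,v); return o+r*(z-o[2])/r[2]
def proj(d,p):
    T=np.array(d['T']); c=T[:3,:3].T@(np.array(p)-T[:3,3]); return d['cx']+d['fx']*c[0]/-c[2], d['cy']-d['fy']*c[1]/-c[2]
def units(p):  # world target TCP -> tool shift units
    s=sensors.observe(); return np.array(s['tool_rot']).T@(np.array(p)-np.array(s['position']))/0.025
E
python3 - <<'E'
from h import *
a=shot('top','top0.png');b=shot('scene','scene0.png')
for d in(a,b): print({k:(np.round(v,3) if k!='img' else 0) for k,v in d.items()})
s=sensors.observe();print({k:np.round(v,3) for k,v in s.items()})
cv2.imwrite('pics/both0.png',np.hstack([cv2.imread('pics/top0.png')]))
E
```

```text
pics
{'img': 0, 'fx': np.float64(405.704), 'fy': np.float64(405.704), 'cx': np.float64(274.443), 'cy': np.float64(204.103), 'T': array([[ 0.105,  0.974, -0.202,  0.245],
       [-0.994,  0.104, -0.016, -0.102],
       [ 0.005,  0.202,  0.979,  1.287],
       [ 0.   ,  0.   ,  0.   ,  1.   ]])}
{'img': 0, 'fx': np.float64(455.436), 'fy': np.float64(455.436), 'cx': np.float64(278.759), 'cy': np.float64(212.028), 'T': array([[-0.761, -0.49 ,  0.425,  0.971],
       [ 0.648, -0.577,  0.497,  0.531],
       [ 0.002,  0.653,  0.757,  1.044],
       [ 0.   ,  0.   ,  0.   ,  1.   ]])}
{'time_s': np.float64(0.1), 'q': array([-7.8284e+01,  2.1840e+01,  7.4379e+01, -2.0000e-03,  8.3858e+01,
       -1.2336e+01]), 'qvel': array([-0.024,  0.01 , -0.117,  0.059, -0.086,  0.015]), 'joint_efforts': array([ 4.0000e-03, -4.4922e+01, -2.3166e+01, -0.0000e+00,  4.0000e-03,
       -0.0000e+00]), 'position': array([ 0.224, -0.502,  0.256]), 'tool_rot': array([[-0.   ,  0.408, -0.913],
       [ 0.001, -0.913, -0.408],
       [-1.   , -0.001, -0.   ]]), 'ft_force': array([-0.198, -0.186,  0.204]), 'wrist_torque': array([-0.   ,  0.053, -0.049]), 'grip_width': np.float64(0.085)}
```

View pics/top0.png

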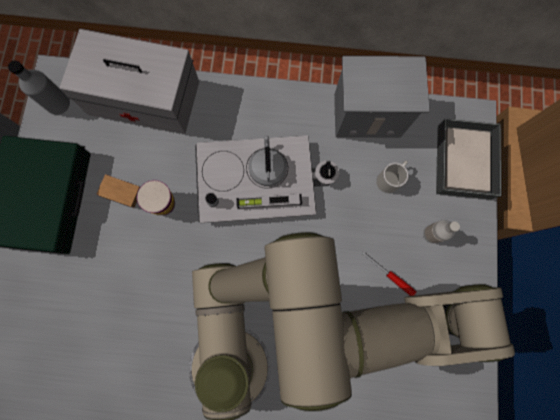

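View pics/scene0.png

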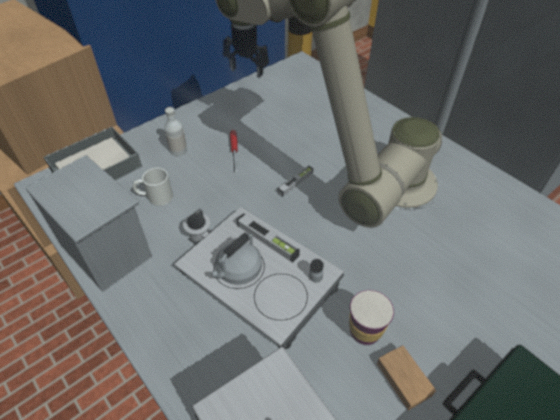

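Top view: kettle at about (267,167), its grip bar running up and down at (267,155), goal ring at (222,171), knob at (327,172) and level at (268,201). The scene view agrees and also shows a smaller decoy level at (296,180). Next I'll enlarge the stand.

Run:
```python
import cv2,numpy as np
a=cv2.imread('pics/top0.png')[125:230,185:350];b=cv2.imread('pics/scene0.png')[195:345,165:350]
a=cv2.resize(a,None,fx=4,fy=4,interpolation=cv2.INTER_CUBIC)[:,:]
cv2.imwrite('pics/c1.png',a)
cv2.imwrite('pics/c2.png',cv2.resize(b,None,fx=4,fy=4,interpolation=cv2.INTER_CUBIC))
```

```text
(no output)
```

View pics/c1.png

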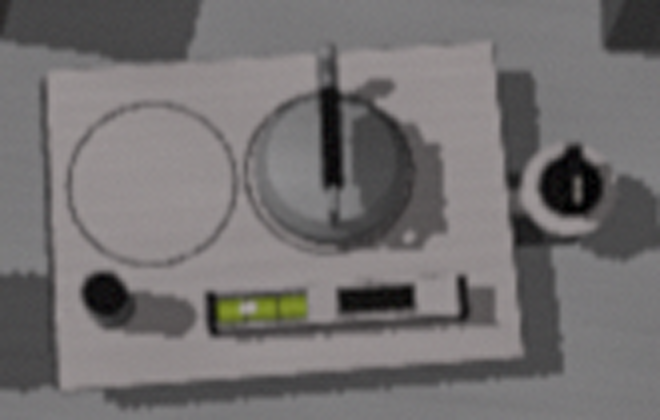

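View pics/c2.png

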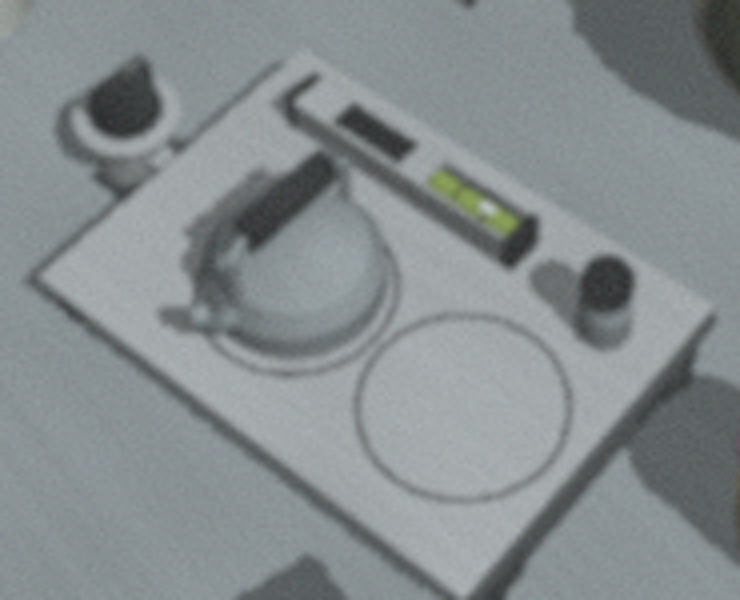

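Run:
```python
from h import *
a=shot('top');b=shot('scene')
A=lambda x,y,z:onz(a,185+x/4,125+y/4,z); B=lambda x,y,z:onz(b,165+x/4,195+y/4,z)
def pr(n,*p): print(n,*[np.round(q,4) for q in p])
for n,x,y in(('TL',48,72),('TR',492,42),('BR',522,357),('BL',62,388),('ringgoal',152,183)): pr(n,A(x,y,.055))
for n,x,y in(('FR',37,278),('NR',300,52),('NL',712,312),('FL',465,600),('ringgoal',464,407)): pr(n,B(x,y,.055))
pr('bar ctr',A(331,137,.157),B(287,196,.157)); pr('bar ends top',A(328,88,.157),A(333,187,.157)); pr('bar ends scene',B(242,232,.157),B(330,160,.157))
pr('kettle body',A(329,166,.107))
pr('pad',A(376,299,.087),B(376,131,.087)); pr('vial',A(262,306,.085),B(475,202,.085))
pr('level ends',A(212,313,.085),A(463,297,.085))
pr('knob',A(568,185,.067),B(125,105,.067))
```

```text
TL [0.6703 0.1856 0.055 ]
TR [ 0.7335 -0.1652  0.055 ]
BR [ 0.4798 -0.2108  0.055 ]
BL [0.4184 0.1383 0.055 ]
ringgoal [0.5878 0.091  0.055 ]
FR [ 0.7413 -0.1564  0.055 ]
NR [ 0.4919 -0.2018  0.055 ]
NL [0.4248 0.1469 0.055 ]
FL [0.6729 0.1923 0.055 ]
ringgoal [0.5915 0.0964 0.055 ]
bar ctr [ 0.6076 -0.0499  0.157 ] [ 0.6177 -0.0387  0.157 ]
bar ends top [ 0.6447 -0.0436  0.157 ] [ 0.5703 -0.0554  0.157 ]
bar ends scene [ 0.6543 -0.0347  0.157 ] [ 0.5809 -0.0437  0.157 ]
kettle body [ 0.6008 -0.0485  0.107 ]
pad [ 0.5064 -0.0943  0.087 ] [ 0.5113 -0.0885  0.087 ]
vial [ 0.4923 -0.0091  0.085 ] [ 0.4983 -0.0015  0.085 ]
level ends [0.483  0.0279 0.085 ] [ 0.5154 -0.1598  0.085 ]
knob [ 0.6173 -0.234   0.067 ] [ 0.6203 -0.2326  0.067 ]
```

arm_command --plan '[[[-0.1,-0.4,-0.8,0.1,0,0],[-0.2,-1.0,-2.2,0.3,0,0],[-0.3,-1.8,-3.8,0.6,0,0],[-0.4,-2.6,-5.4,0.9,0,0],[-0.5,-3.4,-7.0,1.2,0,0],[-0.6,-4.2,-8.7,1.5,0,0],[-0.6,-5.0,-10.4,1.8,0,0],[-0.6,-5.8,-12.1,2.1,0,0],[-0.6,-6.6,-13.8,2.4,0,0],[-0.6,-7.4,-15.5,2.6,0,0]]]'

```text
time_s: 1.2
position: [0.5036, -0.1736, 0.2713]
tool_rot: [[0.0, 0.146, -0.989], [-0.0, -0.989, -0.146], [-1.0, 0.0, -0.0]]
ft_force: [0.4, -1.3, 0.5]
grip_width: 0.0849
```

Run:
```python
from h import *
s=sensors.observe();print(s['time_s'],np.round(s['position'],4),np.round(s['tool_rot'],3),np.round(s['q']),units([.6126,-.0443,.25]))
```

```text
1.2 [ 0.5036 -0.1736  0.2713] [[ 0.     0.146 -0.989]
 [-0.    -0.989 -0.146]
 [-1.     0.    -0.   ]] [-32.  19.  75.  -0.  85.  50.] [ 0.85311461 -4.48051979 -5.06798461]
```

arm_command --plan '[[[0.1,-1.0,-1.1,0,0,0],[0.3,-2.2,-2.4,0,0,0],[0.5,-3.2,-3.6,0,0,0],[0.7,-4.0,-4.5,0,0,0],[0.8,-4.4,-4.9,0,0,0],[0.85,-4.5,-5.05,0,0,0],[0.85,-4.5,-5.05,0,0,0]]]'

```text
time_s: 1.9
position: [0.6108, -0.0459, 0.2499]
tool_rot: [[-0.001, 0.147, -0.989], [-0.0, -0.989, -0.147], [-1.0, 0.0, 0.001]]
ft_force: [-0.0, -0.0, -0.0]
grip_width: 0.085
```

Run:
```python
from h import *
w=shot('wrist','w1.png');np.savez('w1.npz',T=w['T'],k=[w['fx'],w['fy'],w['cx'],w['cy']])
s=sensors.observe();print(np.round(s['position'],4),np.round(s['q']));print(np.round(w['T'],3),w['fx'],w['cx'],w['cy'])
for n,p in dict(bar=[.6126,-.0443,.157],pad=[.509,-.0915,.087],vial=[.495,-.005,.085],knob=[.619,-.233,.09]).items(): print(n,np.round(proj(w,p)))
```

```text
[ 0.6106 -0.0464  0.2502] [-15.  28.  64.  -0.  87.  66.]
[[ 0.146  0.936  0.32   0.694]
 [-0.989  0.138  0.048 -0.034]
 [ 0.001 -0.324  0.946  0.367]
 [ 0.     0.     0.     1.   ]] 328.50546067231465 274.5067026096649 206.57533243445175
bar [272. 221.]
pad [304. 298.]
vial [216. 298.]
knob [481. 216.]
```

View pics/w1.png

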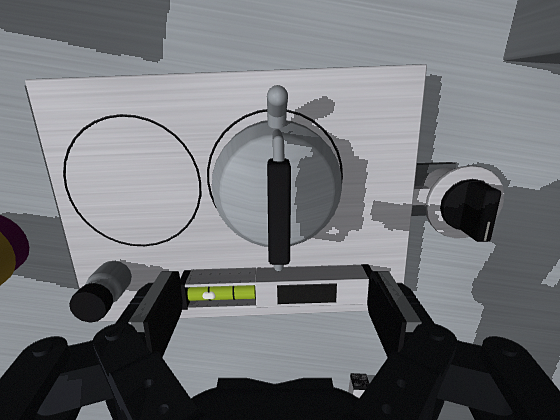

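```bash
cat >> h.py <<'E'
def ld(f):
    z=np.load(f); k=z['k']; return dict(T=z['T'],fx=k[0],fy=k[1],cx=k[2],cy=k[3])
E
python3 - <<'E'
from h import *
w=ld('w1.npz'); P=lambda u,v,z:np.round(onz(w,u,v,z),4)
print('bar ends',P(279.5,163,.157),P(279,264,.157)); print('ring goal',P(132,180,.055))
print('pad',P(306,294,.086),'vial',P(222,294,.085)); print('knob bar',P(488,195,.099),P(488,240,.099),'disc',P(468,202,.067))
print('lev ends',P(186,295,.085),P(370,288,.085))
m=cv2.imread('pics/w1.png'); c=cv2.resize(m[275:310,180:262],None,fx=9,fy=9,interpolation=cv2.INTER_CUBIC); k=cv2.resize(m[150:255,400:520],None,fx=4,fy=4,interpolation=cv2.INTER_CUBIC)
o=np.zeros((740,800,3),np.uint8); o[:c.shape[0],:c.shape[1]]=c; o[315:315+k.shape[0],:k.shape[1]]=k
cv2.imwrite('pics/z1.png',cv2.resize(o,None,fx=.8,fy=.8))
print('units',units([.6126,-.0443,.25]))
E
```

```text
bar ends [ 0.6533 -0.0435  0.157 ] [ 0.5809 -0.0542  0.157 ]
ring goal [0.5958 0.0916 0.055 ]
pad [ 0.5133 -0.0927  0.086 ] vial [ 0.5004 -0.01    0.085 ]
knob bar [ 0.6407 -0.2259  0.099 ] [ 0.6005 -0.2407  0.099 ] disc [ 0.6247 -0.2323  0.067 ]
lev ends [0.4941 0.0254 0.085 ] [ 0.5286 -0.1543  0.085 ]
units [ 0.00813398 -0.07213426 -0.09242243]
```

View pics/z1.png

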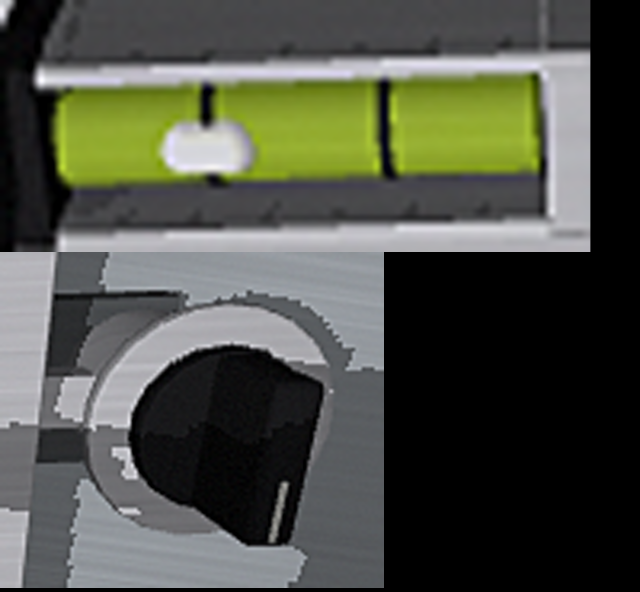

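The bubble reads about -12.4 mm with the kettle's weight on the foot, so the foot needs about +1.3 rad. I'll descend on the kettle bar and grip it.

arm_command --plan '[[[0.6,0,-0.1,0,0,0],[1.5,0,-0.1,0,0,0],[2.4,0,-0.1,0,0,0],[3.2,0,-0.1,0,0,0],[3.7,0,-0.1,0,0,0],[3.9,0,-0.1,0,0,0],[3.95,0,-0.1,0,0,0]]]'

```text
time_s: 2.65
position: [0.6134, -0.0457, 0.1516]
tool_rot: [[0.0, 0.146, -0.989], [-0.0, -0.989, -0.146], [-1.0, 0.0, -0.0]]
ft_force: [0.0, 0.3, -0.3]
grip_width: 0.0853
```

arm_command --plan '[[[0,0,0,0,0,0],[0,0,0,0,0,0],[0,0,0,0,0,0],[0,0,0,0,0,0],[0,0,0,0,0,0],[0,0,0,0,0,0],[0,0,0,0,0,0],[0,0,0,0,0,0]]]' --jaw 1 --newtons 60

```text
time_s: 3.45
position: [0.6138, -0.0459, 0.1518]
tool_rot: [[0.001, 0.147, -0.989], [-0.001, -0.989, -0.147], [-1.0, 0.002, -0.001]]
ft_force: [0.5, -5.5, 3.2]
grip_width: 0.0147
```

Run:
```python
from h import *
s=sensors.observe();print(s['time_s'],np.round(s['position'],4),np.round(s['tool_rot'],3),np.round(s['ft_force'],1),np.round(s['wrist_torque'],2),s['grip_width'])
p=np.array(s['position']);print(units(p+[-.0236,.1385,0]))
w=shot('wrist','w2.png')
```

```text
3.45 [ 0.6138 -0.0459  0.1518] [[ 0.001  0.147 -0.989]
 [-0.001 -0.989 -0.147]
 [-1.     0.002 -0.001]] [ 0.5 -5.5  3.2] [-0.84 -0.05 -0.03] 0.014656889195376444
[-0.008637   -5.61853863  0.12118215]
```

View pics/w2.png

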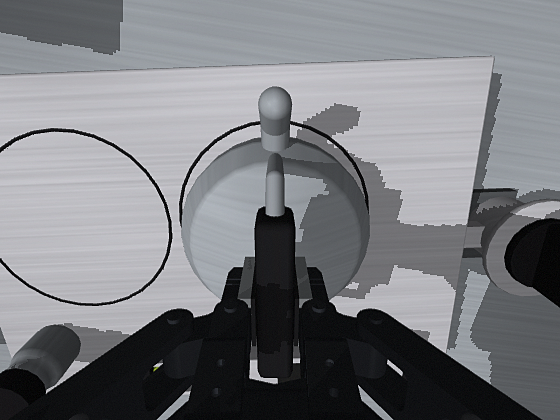

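Picture 7: the bar is gripped between the pads (270,300), and the kettle still stands on the right ring. I'll slide it smoothly in stages, following the roughly 15 mrad slope and watching the vertical force.

arm_command --plan '[[[0,-0.04,0,0,0,0],[0,-0.14,0,0,0,0],[0,-0.32,0.01,0,0,0],[-0.01,-0.58,0.01,0,0,0],[-0.02,-0.88,0.02,0,0,0],[-0.02,-1.18,0.03,0,0,0],[-0.02,-1.44,0.03,0,0,0],[-0.03,-1.62,0.04,0,0,0],[-0.03,-1.76,0.04,0,0,0],[-0.03,-1.8,0.04,0,0,0]]]'

```text
time_s: 4.5
position: [0.6063, -0.0015, 0.1527]
tool_rot: [[0.002, 0.147, -0.989], [-0.002, -0.989, -0.147], [-1.0, 0.002, -0.001]]
ft_force: [1.6, -8.1, 3.8]
grip_width: 0.0148
```

arm_command --plan '[[[0,-0.04,0,0,0,0],[0,-0.14,0,0,0,0],[-0.01,-0.32,0.01,0,0,0],[-0.01,-0.58,0.01,0,0,0],[-0.02,-0.9,0.02,0,0,0],[-0.03,-1.22,0.03,0,0,0],[-0.03,-1.5,0.03,0,0,0],[-0.03,-1.72,0.04,0,0,0],[-0.03,-1.86,0.04,0,0,0],[-0.03,-1.9,0.04,0,0,0]]]'

```text
time_s: 5.5
position: [0.5986, 0.0451, 0.1538]
tool_rot: [[0.003, 0.147, -0.989], [-0.003, -0.989, -0.147], [-1.0, 0.003, -0.002]]
ft_force: [0.9, -9.0, 5.5]
grip_width: 0.0151
```

arm_command --plan '[[[0,-0.04,0,0,0,0],[-0.01,-0.14,0,0,0,0],[-0.02,-0.32,0.01,0,0,0],[-0.03,-0.58,0.02,0,0,0],[-0.04,-0.9,0.03,0,0,0],[-0.05,-1.22,0.04,0,0,0],[-0.05,-1.5,0.05,0,0,0],[-0.06,-1.72,0.06,0,0,0],[-0.06,-1.86,0.06,0,0,0],[-0.06,-1.9,0.06,0,0,0]]]'

```text
time_s: 6.5
position: [0.5892, 0.093, 0.1543]
tool_rot: [[-0.0, 0.147, -0.989], [-0.001, -0.989, -0.147], [-1.0, 0.001, 0.0]]
ft_force: [0.2, -6.6, 1.3]
grip_width: 0.0151
```

Run:
```python
from h import *
s=sensors.observe();print(s['time_s'],np.round(s['position'],4),np.round(s['ft_force'],1))
w=shot('wrist');np.savez('w3.npz',T=w['T'],k=[w['fx'],w['fy'],w['cx'],w['cy']]);t=shot('top')
B=lambda d:cv2.cvtColor(d['img'],cv2.COLOR_RGB2BGR)
w3=B(w);cv2.imwrite('pics/w3.png',w3);t3=cv2.resize(B(t)[125:230,185:350],(560,356),interpolation=cv2.INTER_CUBIC)
cv2.imwrite('pics/v3.png',cv2.resize(np.vstack([w3,t3]),None,fx=.77,fy=.77))
print(proj(w,[.5917,.0937,.055]),proj(w,[.590,.0926,.157]))
```

```text
6.5 [0.5892 0.093  0.1543] [ 0.2 -6.6  1.3]
(np.float64(273.0560534495106), np.float64(217.43543330761307)) (np.float64(274.40781434351874), np.float64(309.71031693156516))
```

View pics/v3.png

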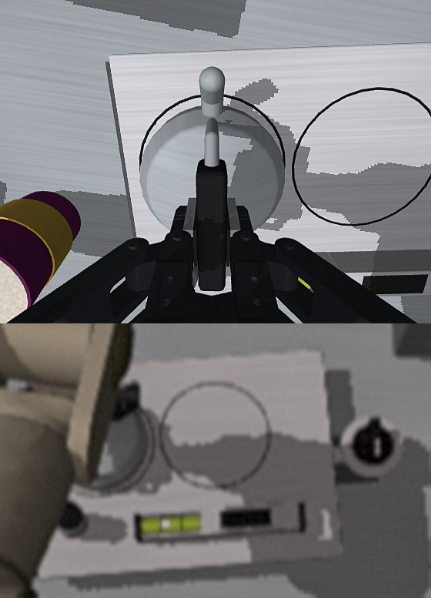

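Picture 8: the kettle sits in the left ring, with the ring's arc at the same offset around the body as at the start, and the bubble has moved. Releasing now.

arm_command --plan '[[[0,0,0,0,0,0],[0,0,0,0,0,0],[0,0,0,0,0,0],[0,0,0,0,0,0],[0,0,0,0,0,0],[0,0,0,0,0,0],[0,0,0,0,0,0]]]' --jaw 0

```text
time_s: 7.3
position: [0.5894, 0.0929, 0.1543]
tool_rot: [[-0.0, 0.147, -0.989], [0.0, -0.989, -0.147], [-1.0, -0.0, 0.0]]
ft_force: [0.3, 0.1, 0.4]
grip_width: 0.0854
```

arm_command --plan '[[[-0.3,0,0,0,0,0],[-1.0,0,0,0,0,0],[-2.0,0,0,0,0,0],[-3.0,0.2,0,0,0,0],[-3.5,1.0,0,0,0,0],[-3.6,2.5,0,0,0,0],[-3.6,4.2,0,0,0,0],[-3.6,5.9,0,0,0,0],[-3.6,7.4,0,0,0,0],[-3.6,8.4,0,0,0,0]]]'

```text
time_s: 8.3
position: [0.6203, -0.1176, 0.2448]
tool_rot: [[0.0, 0.145, -0.989], [-0.0, -0.989, -0.145], [-1.0, 0.001, -0.0]]
ft_force: [-0.8, 1.4, 0.3]
grip_width: 0.0853
```

Run:
```python
from h import *
s=sensors.observe();print(s['time_s'],np.round(s['position'],4),np.round(s['ft_force'],1),np.round(s['q']),units([.62,-.233,.20]))
```

```text
8.3 [ 0.6203 -0.1176  0.2448] [-0.8  1.4  0.3] [-21.  31.  61.  -0.  88.  60.] [1.79444886 4.5660377  0.68308473]
```

arm_command --plan '[[[0.3,1.5,0.3,0,0,0],[0.8,2.8,0.5,0,0,0],[1.3,3.8,0.6,0,0,0],[1.6,4.3,0.7,0,0,0],[1.8,4.5,0.7,0,0,0],[1.8,4.5,0.7,0,0,0],[1.8,4.5,0.7,0,0,0]]]'

```text
time_s: 9.0
position: [0.6198, -0.2276, 0.2]
tool_rot: [[0.001, 0.148, -0.989], [-0.0, -0.989, -0.148], [-1.0, 0.0, -0.001]]
ft_force: [-0.5, -0.1, 0.3]
grip_width: 0.0854
```

Run:
```python
from h import *
w=shot('wrist','w4.png');np.savez('w4.npz',T=w['T'],k=[w['fx'],w['fy'],w['cx'],w['cy']])
s=sensors.observe();print(s['time_s'],np.round(s['position'],4),np.round(s['tool_rot'],3),proj(w,[.62,-.233,.099]))
```

```text
9.05 [ 0.6198 -0.2276  0.2002] [[ 0.001  0.148 -0.989]
 [-0.    -0.989 -0.148]
 [-1.     0.    -0.001]] (np.float64(281.0983354437022), np.float64(220.82847209179047))
```

View pics/w4.png

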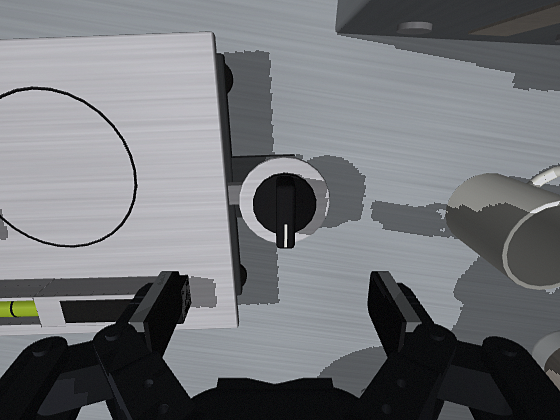

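Run:
```python
from h import *
w=ld('w4.npz');p=onz(w,286,213,.099);print(p,onz(w,286,248,.099),onz(w,284,203,.07)); print(units([p[0],p[1],.098]))
```

```text
[ 0.62635637 -0.23550928  0.099     ] [ 0.59945694 -0.23982531  0.099     ] [ 0.62419103 -0.23525889  0.07      ]
[ 4.08724989  0.3506676  -0.2074974 ]
```

arm_command --plan '[[[0.5,0.1,-0.05,0,0,0],[1.4,0.3,-0.08,0,0,0],[2.4,0.33,-0.08,0,0,0],[3.3,0.33,-0.08,0,0,0],[3.8,0.33,-0.08,0,0,0],[4.0,0.33,-0.08,0,0,0],[4.05,0.33,-0.08,0,0,0],[4.05,0.33,-0.08,0,0,0]]]'

```text
time_s: 9.85
position: [0.6231, -0.2367, 0.0989]
tool_rot: [[0.001, 0.147, -0.989], [-0.001, -0.989, -0.147], [-1.0, 0.001, -0.001]]
ft_force: [-0.6, -1.0, 1.1]
grip_width: 0.0854
```

arm_command --plan '[[[0,0,0,0,0,0],[0,0,0,0,0,0],[0,0,0,0,0,0],[0,0,0,0,0,0],[0,0,0,0,0,0],[0,0,0,0,0,0],[0,0,0,0,0,0],[0,0,0,0,0,0]]]' --jaw 1 --newtons 40

```text
time_s: 10.65
position: [0.6225, -0.2355, 0.0984]
tool_rot: [[-0.001, 0.148, -0.989], [0.002, -0.989, -0.148], [-1.0, -0.002, 0.0]]
ft_force: [-0.9, 5.9, 3.9]
grip_width: 0.0134
```

arm_command --plan '[[[0,-0.02,0,0.2,0,0],[0,-0.03,0,0.7,0,0],[0,-0.03,0,1.4,0,0],[0,-0.03,0,2.2,0,0],[0,-0.03,0,3.0,0,0],[0,-0.03,0,3.8,0,0],[0,-0.03,0,4.6,0,0],[0,-0.03,0,5.3,0,0],[0,-0.03,0,5.8,0,0],[0,-0.03,0,6.0,0,0]]]'

```text
time_s: 11.65
position: [0.6222, -0.2369, 0.0985]
tool_rot: [[-0.0, -0.464, -0.886], [-0.002, -0.886, 0.464], [-1.0, 0.002, -0.0]]
ft_force: [-3.8, -3.7, 2.8]
grip_width: 0.0129
```

arm_command --plan '[[[0,0,0,0.2,0,0],[0,0,0,0.7,0,0],[0,0,0,1.4,0,0],[0,0,0,2.2,0,0],[0,0,0,3.0,0,0],[0,0,0,3.9,0,0],[0,0,0,4.8,0,0],[0,0,0,5.5,0,0],[0,0,0,6.1,0,0],[0,0,0,6.3,0,0]]]'

```text
time_s: 12.65
position: [0.6211, -0.2379, 0.0984]
tool_rot: [[-0.003, -0.91, -0.415], [-0.003, -0.415, 0.91], [-1.0, 0.004, -0.001]]
ft_force: [-9.8, -8.9, 6.2]
grip_width: 0.0131
```

arm_command --plan '[[[0,0,0,0,0,0],[0,0,0,0,0,0],[0,0,0,0,0,0],[0,0,0,0,0,0]]]'

```text
time_s: 13.05
position: [0.6211, -0.2379, 0.0984]
tool_rot: [[-0.003, -0.909, -0.416], [-0.003, -0.416, 0.909], [-1.0, 0.004, -0.001]]
ft_force: [-9.7, -8.0, 5.6]
grip_width: 0.0132
```

Run:
```python
from h import *
s=sensors.observe();print(s['time_s'],np.round(s['position'],4),np.round(s['tool_rot'],3),np.round(s['ft_force'],1),np.round(s['wrist_torque'],2),np.round(s['q']))
```

```text
13.05 [ 0.6211 -0.2379  0.0984] [[-0.003 -0.909 -0.416]
 [-0.003 -0.416  0.909]
 [-1.     0.004 -0.001]] [-9.7 -8.   5.6] [-1.44  1.85 -0.02] [-31.  41.  67.  -0.  72. 124.]
```

arm_command --plan '[[[0,0,0,0,0,0],[0,0,0,0,0,0],[0,0,0,0,0,0],[0,0,0,0,0,0],[0,0,0,0,0,0],[-0.5,0,0,0,0,0],[-1.3,0,0,0,0,0],[-2.3,0,0,0,0,0],[-3.2,0,0,-0.2,0,0],[-3.8,0,0,-0.8,0,0]]]' --jaw 0

```text
time_s: 14.05
position: [0.6229, -0.236, 0.1962]
tool_rot: [[0.003, -0.87, -0.493], [-0.002, -0.493, 0.87], [-1.0, -0.002, -0.003]]
ft_force: [0.8, -0.7, 0.4]
grip_width: 0.0856
```

arm_command --plan '[[[-0.2,0,0,-1.2,0,0],[-0.2,0,0,-2.5,0,0],[-0.2,0,0,-3.8,0,0],[-0.2,0,0,-5.1,0,0],[-0.2,0,0,-6.4,0,0],[-0.2,0,0,-7.7,0,0],[-0.2,0,0,-9.0,0,0],[-0.2,0,0,-10.3,0,0],[-0.2,0,0,-11.6,0,0],[-0.2,0,0,-12.9,0,0]]]' --jaw 1

```text
time_s: 15.05
position: [0.6226, -0.2358, 0.1992]
tool_rot: [[0.001, 0.295, -0.955], [-0.0, -0.955, -0.295], [-1.0, 0.001, -0.001]]
ft_force: [-0.5, 0.6, 0.4]
grip_width: -0.0002
```

Run:
```python
from h import *
s=sensors.observe();R=np.array(s['tool_rot']);print(s['time_s'],np.round(s['position'],4),np.round(R,3),np.round(s['q']),s['grip_width'],s['ft_force'])
c,q=np.cos(np.radians(10)),np.sin(np.radians(10))
G=np.array([[0,c,q],[0,q,-c],[-1,0,0]])
print(cv2.Rodrigues(R.T@G)[0].ravel()*180/np.pi/6, units([.511,-.092,.17]))
```

```text
15.05 [ 0.6226 -0.2358  0.1992] [[ 0.001  0.295 -0.955]
 [-0.    -0.955 -0.295]
 [-1.     0.001 -0.001]] [-31.  36.  59.   0.  85.  42.] -0.00022601295334433988 [-0.4627117   0.564789    0.40227362]
[-1.38032095e+01 -8.17729243e-04 -1.08795127e-02] [ 1.1604484  -6.81662208  2.56758745]
```

arm_command --plan '[[[0.1,-0.6,0.2,-1.3,0,0],[0.2,-1.4,0.5,-2.6,0,0],[0.3,-2.3,0.9,-4.0,0,0],[0.3,-3.3,1.3,-5.4,0,0],[0.3,-4.3,1.6,-6.8,0,0],[0.3,-5.2,2.0,-8.2,0,0],[0.3,-5.9,2.2,-9.6,0,0],[0.3,-6.4,2.4,-11.0,0,0],[0.3,-6.7,2.5,-12.4,0,0],[0.3,-6.8,2.57,-13.8,0,0]]]'

```text
time_s: 16.05
position: [0.5115, -0.0911, 0.1918]
tool_rot: [[0.001, 0.985, 0.174], [-0.0, 0.174, -0.985], [-1.0, 0.001, 0.001]]
ft_force: [-0.4, -0.7, 0.0]
grip_width: 0.0001
```

Run:
```python
from h import *
w=shot('wrist','w5.png');np.savez('w5.npz',T=w['T'],k=[w['fx'],w['fy'],w['cx'],w['cy']])
s=sensors.observe();R=np.array(s['tool_rot']);print(s['time_s'],np.round(s['position'],4),np.round(R,3),np.round(s['q']),proj(w,[.511,-.092,.086]),units([.511,-.092,.125]))
```

```text
16.1 [ 0.5114 -0.0911  0.1917] [[ 0.001  0.983  0.181]
 [-0.     0.181 -0.983]
 [-1.     0.001  0.001]] [-23.  22.  85.   0.  72. -34.] (np.float64(271.94265976852535), np.float64(216.1494097603424)) [ 2.66808722 -0.02658713  0.02928119]
```

View pics/w5.png

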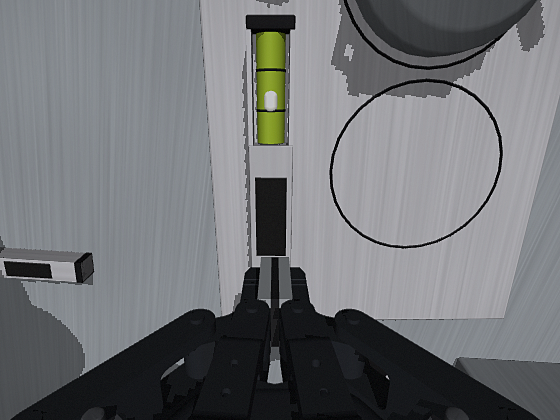

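Picture 10: pad at (270,217), matching the prediction. The vial lines are at rows 70 and 110 and the bubble is at row 100, about +6 mm while floating, as wanted. Pressing down now.

arm_command --plan '[[[0.4,0,0,0,0,0],[1.1,0,0,0,0,0],[1.8,0,0,0,0,0],[2.4,0,0,0,0,0],[2.75,0,0,0,0,0],[2.9,0,0,0,0,0],[2.9,0,0,0,0,0]]]'

```text
time_s: 16.8
position: [0.5118, -0.0919, 0.1179]
tool_rot: [[-0.0, 0.986, 0.166], [0.0, 0.166, -0.986], [-1.0, -0.0, -0.0]]
ft_force: [-0.2, 0.1, 0.0]
grip_width: 0.0001
```

arm_command --plan '[[[0.03,0,0,0,0,0],[0.06,0,0,0,0,0],[0.09,0,0,0,0,0],[0.12,0,0,0,0,0],[0.15,0,0,0,0,0],[0.18,0,0,0,0,0],[0.2,0,0,0,0,0],[0.2,0,0,0,0,0]]]'

```text
time_s: 17.6
position: [0.5118, -0.0918, 0.113]
tool_rot: [[-0.0, 0.986, 0.168], [0.0, 0.168, -0.986], [-1.0, -0.0, -0.0]]
ft_force: [-0.5, 0.2, 0.5]
grip_width: -0.0
```

arm_command --plan '[[[0.02,0,0,0,0,0],[0.04,0,0,0,0,0],[0.06,0,0,0,0,0],[0.08,0,0,0,0,0],[0.1,0,0,0,0,0],[0.1,0,0,0,0,0]]]'

```text
time_s: 18.2
position: [0.5119, -0.092, 0.1106]
tool_rot: [[0.0, 0.986, 0.168], [-0.0, 0.168, -0.986], [-1.0, 0.0, 0.0]]
ft_force: [-0.8, -2.6, 1.5]
grip_width: 0.0
```

arm_command --plan '[[[0.02,0,0,0,0,0],[0.04,0,0,0,0,0],[0.05,0,0,0,0,0],[0.06,0,0,0,0,0],[0.06,0,0,0,0,0]]]'

```text
time_s: 18.7
position: [0.5119, -0.092, 0.1099]
tool_rot: [[0.001, 0.986, 0.168], [-0.001, 0.168, -0.986], [-1.0, 0.001, 0.001]]
ft_force: [-2.7, -1.9, 9.5]
grip_width: 0.0001
```

arm_command --plan '[[[0.01,0,0,0,0,0],[0.01,0,0,0,0,0],[0.01,0,0,0,0,0],[0.01,0,0,0,0,0],[0.01,0,0,0,0,0],[0.01,0,0,0,0,0],[0.01,0,0,0,0,0],[0.01,0,0,0,0,0],[0.01,0,0,0,0,0],[0.01,0,0,0,0,0]]]'

```text
time_s: 19.7
position: [0.512, -0.092, 0.1098]
tool_rot: [[0.001, 0.986, 0.168], [-0.001, 0.168, -0.986], [-1.0, 0.001, 0.001]]
ft_force: [-3.7, -0.9, 12.3]
grip_width: -0.0001
```

arm_command --plan '[[[0,0,0,0,0,0],[0,0,0,0,0,0],[0,0,0,0,0,0],[0,0,0,0,0,0],[0,0,0,0,0,0],[0,0,0,0,0,0],[0,0,0,0,0,0],[0,0,0,0,0,0],[0,0,0,0,0,0],[0,0,0,0,0,0]]]'

```text
time_s: 20.7
position: [0.5119, -0.092, 0.1098]
tool_rot: [[0.001, 0.986, 0.168], [-0.001, 0.168, -0.986], [-1.0, 0.001, 0.001]]
ft_force: [-4.0, -1.3, 11.8]
grip_width: 0.0003
```

Run:
```python
from h import *
w=shot('wrist','w6.png')
s=sensors.observe();print(s['time_s'],np.round(s['position'],4),np.round(s['ft_force'],1))
```

```text
20.75 [ 0.5119 -0.092   0.1098] [-3.6 -1.3 11.6]
```

View pics/w6.png

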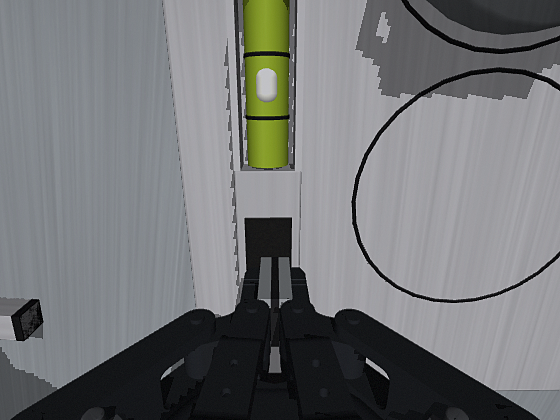

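Picture 11: the lines are at rows 54 and 118, and the bubble spans rows 68–101 (centre 84.5 against a middle of 86), so it is centred while pressed with about 11.6 N. The 6–7 mm shift from the floating reading matches full bedding.

```bash
python3 -c "
from rig import workorder,sensors
print(sensors.observe()['ft_force']);print(workorder.close_job())"
```

```text
[-3.58402213 -1.26960068 11.56903929]
the job is handed in; nothing more can be done
None
```

I slid the kettle to the left-hand ring without lifting it and turned the foot's knob about 74° clockwise. I then handed the job in at about 21 s while pressing on the level's pad.

- **Kettle:** the vertical force stayed between 1 and 6 N of light downward press at each reading during the slide. In the wrist picture the ring lay around the kettle at about the same offset as at the start. I did not look closely at it again after letting go.
- **Level:** the bubble read about −12.4 mm at first and about +6 mm after the knob turn with the stand floating. It read about −0.6 mm while pressed, so it sits between the lines. The shift of nearly 7 mm on pressing matches the 6.4 mm expected from full bedding.
- **Press:** the last reading was about 11.6 N down, with about 4 N sideways; the level showed no sign of moving.
- **Disagreements:** the cameras differed by 3 to 10 mm on positions. At the knob the grip was slightly off-centre, which gave about 13 N of sideways force during the turn. I saw no effect on anything else.

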